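Sweep the small stoppers into the counting tray's trough and shut it

ROBOT

A 6-joint arm with a two-finger parallel gripper is mounted at the origin on a cart in front of the work surface, level with it; the furniture and walls round the work are solid. World frame = base frame: x ahead of the robot, y to its left, z up, the work surface at z = 0. Lengths are in m, angles in degrees, forces in N, time in s.
With the tool pointing down it reaches from about 0.25 to 0.725 m from the base axis. Payload 9.7 kg.
Tool frame: the origin (TCP) lies between the finger pads; the fingertips stand 25 mm ahead of it and the grasp point (between the pads) lies 6 mm ahead of it; z points along the fingers, y is the line along which they close (so a half turn about z gives the same grasp; the last joint's range is limited). The gripper opens to 85 mm and grips with 20 to 120 N. Pads are 22 mm wide; open, the fingers measure 114 mm over their backs; the gripper's body (76 mm by 85 mm) begins 54 mm behind the grasp point. The pads swing forward as they close: fully open they stand 13 mm farther back than shut.
Start: joints at [-76.662, 4.979, 10.078, 95.1, 0, 90], TCP at [0.127, -0.535, 0.256] pointing down, gripper open.
Joint ranges: [-179.16, 179.16], [-48.56, 103.87], [-65.8, 70.77], [-126.05, 130.52], [-82.76, 87.17], [-180, 180]. Speed limits (degrees/s): [127.2, 127.2, 147.25, 180, 180, 180].

INTERFACE

Orientations are given as [roll, pitch, yaw] about the fixed x, y, z axes, in that order (R = Rz(yaw) Ry(pitch) Rx(roll)).
In Python, from workcell import bot gives the robot as it stands.
- The arm moves only by the shell command python3 drive.py [FORCE], which reads ROWS from standard input. ROWS is a JSON list of rows, 1 to 5 of them, each written [[dx, dy, dz], turn, opening]: dx, dy, dz in units of 5 mm, then a turn about the tool's z in degrees, then the finger opening in m; each row is the pose to reach, as a shift and turn from the pose commanded when the command began, along the tool's axes at that moment; what a row does not reach only later rows make up. A row lasts 1/12 s, in which the tool goes at most 0.0417 m and 7.16 degrees, less where a joint would pass 70% of its speed; a pose out of reach is approached as far as the arm can. The fingers move at their own pace and stop on an object; FORCE is the grip in N (left out, the last holds). Time passes only in rows, so rows that do not move let the fingers close. It prints the time, the measured TCP pose, the force, the opening and the grip force at its end. Input that does not fit is refused with a message, and nothing moves.
- bot.get_obs(): the state, without advancing time (a new reading comes with each control period).
- bot.camera(name): name is "side" or "top" or "wrist"; returns the picture (420x560x3 uint8, blue, green, red); there is no depth.
- bot.camera_info(name): a dict with "mtx" (3x3 intrinsics, pixels), "extrinsics" (4x4, takes a point from camera to world coordinates). Camera axes: x right, y down, z forward; pixel columns grow to the right and rows downward; lengths in m; the calibration is good to about 2 mm. A picture is of the moment at which its call begins: read the wrist's pose just before it. camera_info takes no time and is no camera call; for the wrist camera it gives the pose at the moment of the call.
- bot.job_done(): hands the job in; it is judged then, once.
The state is a dict: "time": time; "q": joint angles; "qd": joint speeds; "joint_efforts": joint torques, N m; "ee_pos": TCP position; "tcp_rot": TCP orientation; "wrist_force": force on the tool from outside, world axes, zero at the start; "torque": the same for the moment, N m; "opening": finger opening in m; "grasp_force": force on a finger pad.
Only numpy, scipy, OpenCV 4.12 (cv2) and the standard library are available. Lean on these libraries where they do the work, as an engineer would, in place of code of your own. Each camera call takes 0.05 s, during which the arm holds its last target. There are 200 camera calls.

TASK

Washed rubber stoppers stand on the white counting tray: with closed fingers sweep the three small ones across the deck and over its open edge into the trough, but leave the two large ones standing where they are. Then push the trough's lid over and down until it is fully shut. Only push: do not pick any stopper up, and leave the other things on the bench alone.

Things in the scene. Friction and masses are not known exactly. Their poses are not given: they have to be found in the camera images.
- tray: white plastic counting tray, 190 (x) by 276 (y) mm, fixed to the bench; origin under its centre, z up, local x runs from the near wall across the deck to the trough. Flat deck at z = 40 mm, x = -90 to +45, y = -133 to +133 mm; walls 5 mm thick round three sides, near wall top z = 52, side walls 56 mm. On the fourth side (x = +45) the deck ends in an open edge above the trough
- deck_edge (a point): middle of the deck's open edge, local (45, 0, 40) mm of the tray; the edge runs along the tray's y
- trough (a point): centre of the trough's floor, local (67.5, 0, 11) mm of the tray: the trough runs along y beyond the deck's edge, inside x = +45 to +90 mm, y = -133 to +133 mm, floor 29 mm below the deck. A pouring lip sticks out 30 mm from its -y end
- lid (a joint): angle of the trough's lid, rad: 0 fully shut (flat over the trough, top face at z = 60 mm of the tray), 1.57 upright, 2.0 leaning back; starts open at 1.65 to 1.92. Clear plastic with grey border, 264 mm long (y), 51 mm wide, 3 mm thick. A stiff hinge holds it wherever it is left, so it must be pushed (about 1 N at the free edge) all the way down
- lid_hinge (a point): middle of the lid's hinge line, on the tray's far rim: local (93.5, 0, 58.5) mm of the tray; the line runs along the tray's y
- lid_tab (a point): tip of the 40 mm wide thumb tab in the middle of the lid's free edge, 60.5 mm from the hinge line; moves with the lid
- small_1: one of three small black rubber stoppers: tapered, 24 mm across the foot, 19 mm across the top, 28 mm high, about 14 g; stands wide end down on the deck; origin at the centre of its foot. All five stoppers start in a loose row, about 50 mm apart along the tray's y, in any order
- small_2: one of three small black rubber stoppers: tapered, 24 mm across the foot, 19 mm across the top, 28 mm high, about 14 g; stands wide end down on the deck; origin at the centre of its foot. All five stoppers start in a loose row, about 50 mm apart along the tray's y, in any order
- small_3: one of three small black rubber stoppers: tapered, 24 mm across the foot, 19 mm across the top, 28 mm high, about 14 g; stands wide end down on the deck; origin at the centre of its foot. All five stoppers start in a loose row, about 50 mm apart along the tray's y, in any order
- small_1_mid (a point): middle of small_1, on its axis 14 mm above its foot
- small_2_mid (a point): middle of small_2, on its axis 14 mm above its foot
- small_3_mid (a point): middle of small_3, on its axis 14 mm above its foot
- large_1: one of two large black rubber stoppers: 34 mm across the foot, 27 mm across the top, 38 mm high, about 30 g; stands wide end down on the deck; origin at the centre of its foot; stays where it is
- large_2: one of two large black rubber stoppers: 34 mm across the foot, 27 mm across the top, 38 mm high, about 30 g; stands wide end down on the deck; origin at the centre of its foot; stays where it is
- spirit_lamp: small glass spirit lamp, 72 mm wide, 89 mm high; bystander on the bench left of the tray; origin under its centre
- beaker_250: clear beaker, 78 mm wide, 92 mm high; bystander on the bench, left; origin under its centre
- forceps: steel forceps 130 mm long lying flat, 9 mm high; bystander in front of the tray's left end; origin under its middle
- marker_1: black marker pen 136 mm long lying flat; bystander at the far left beside the notebook; origin under its middle
- petri_2: upper of two stacked lidded petri dishes (91 mm, the stack 33 mm high) near the front edge, to the right of the tray; bystander; origin under its centre

How it is judged (in metres and radians):
On the way, in this order (a step that is already met when the one before it is completed fails the run):
1. the three small stoppers lie in the trough while the lid is still open (x of small_1_mid in the frame of tray between 0.045 and 0.092 m and y of small_1_mid in the frame of tray between -0.133 and 0.133 m and z of each of small_1_mid, small_2_mid, small_3_mid in the frame of tray below 0.04 m and x of small_2_mid in the frame of tray between 0.045 and 0.092 m and y of small_2_mid in the frame of tray between -0.133 and 0.133 m and x of small_3_mid in the frame of tray between 0.045 and 0.092 m and y of small_3_mid in the frame of tray between -0.133 and 0.133 m and value of joint lid above 0.5 rad), for 0.2 s.
2. the lid is shut over them (value of joint lid below 0.06 rad), for 0.2 s.
At the end, for the whole second after the job is handed in: All three small stoppers lie at rest in the trough (their middles inside its walls and below the level of the deck), the lid is shut to within 0.06 rad (about 3 mm at its edge), and both large stoppers stand upright on the deck within 20 mm of where they began (x of small_1_mid in the frame of tray between 0.045 and 0.092 m and y of small_1_mid in the frame of tray between -0.133 and 0.133 m and z of each of small_1_mid, small_2_mid, small_3_mid in the frame of tray below 0.04 m and x of small_2_mid in the frame of tray between 0.045 and 0.092 m and y of small_2_mid in the frame of tray between -0.133 and 0.133 m and x of small_3_mid in the frame of tray between 0.045 and 0.092 m and y of small_3_mid in the frame of tray between -0.133 and 0.133 m and distance of each of large_1, large_2 from where it was at the start of the episode below 0.02 m and angle between each of large_1, large_2's own z axis and vertical below 0.15 rad and value of joint lid below 0.06 rad and linear speed of each of small_1, small_2, small_3, large_1, large_2 below 0.03 m/s); the robot touches nothing.
It fails at once if a stopper is lifted more than 25 mm off the deck (z of any of small_1, small_2, small_3, large_1, large_2 in the frame of tray above 0.065 m).
It fails at once if a large stopper is shifted by more than 20 mm or tipped over (distance of any of large_1, large_2 from where it was at the start of the episode above 0.02 m or angle between any of large_1, large_2's own z axis and vertical above 0.6 rad).
It fails at once if something else on the bench is moved by more than 20 mm (distance of any of spirit_lamp, beaker_250, forceps, marker_1, petri_2 from where it was at the start of the episode above 0.02 m).
It also fails if it takes over 51 s, if anything falls off the work surface, if the arm or the gripper's body presses on something with over 40 N, if the wrist force passes 120 N, or if a joint passes its speed limit or range.

## Working session

There is one attempt and no reset: what is moved stays moved. The work goes in short steps, Python scripts to look and compute and a shell command to move; the robot and the scene stay as the last step left them, time stands still between calls to the robot, and variables do not carry over. Pictures are saved under pics/ and viewed, at most 10 in all, crops included, and the job is handed in when it is done.

```bash
ls; mkdir -p pics; python3 - <<'E'
from workcell import bot
import cv2
o=bot.get_obs();print(o['time'],o['ee_pos'],o['tcp_rot'],o['opening'])
for n in('top','side'):
    cv2.imwrite(f'pics/{n}0.png',bot.camera(n));i=bot.camera_info(n);print(n,i['mtx'],i['extrinsics'])
E
```

```text
drive.py
pics
workcell.py
0.0 [ 0.1268453  -0.53496431  0.2555867 ] [-1.79923965e+02 -7.04058034e-04  1.33392595e+01] 0.08577685902983752
top [[469.20631688   0.         275.63176451]
 [  0.         469.20631688 212.6943351 ]
 [  0.           0.           1.        ]] [[-1.57136513e-03 -9.92380212e-01  1.23203273e-01  2.98537727e-01]
 [-9.99848273e-01 -5.78207599e-04 -1.74096713e-02 -3.88520534e-02]
 [ 1.73482504e-02 -1.23211937e-01 -9.92228732e-01  1.49972340e+00]
 [ 0.00000000e+00  0.00000000e+00  0.00000000e+00  1.00000000e+00]]
side [[473.05064413   0.         275.32742655]
 [  0.         473.05064413 208.95186701]
 [  0.           0.           1.        ]] [[ 0.91420075 -0.23080108  0.33311838 -0.01681392]
 [-0.40518193 -0.50424308  0.76260509 -1.18423348]
 [-0.00803744 -0.83214769 -0.55449583  0.9112473 ]
 [ 0.          0.          0.          1.        ]]
```

View pics/top0.png

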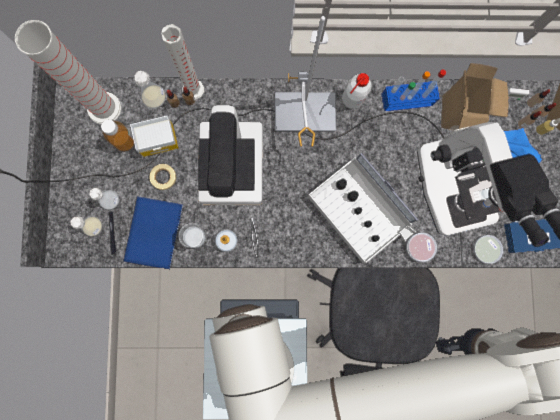

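View pics/side0.png

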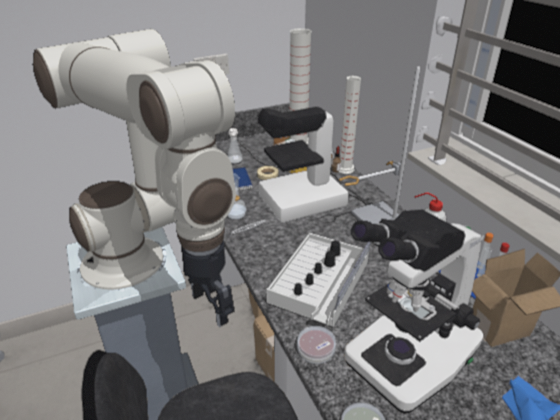

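The top view shows the tray at about (362,210), rotated, with five stoppers in a row from (341,184) to (375,239). The lid stands open on the upper-right side. I'll enlarge both views.

```bash
python3 - <<'E'
import cv2,numpy as np
a=cv2.imread('pics/top0.png')[145:270,300:425]; b=cv2.imread('pics/side0.png')[225:325,260:375]
a=cv2.resize(a,(400*1,400),interpolation=cv2.INTER_CUBIC) ; b=cv2.resize(b,(400,348),interpolation=cv2.INTER_CUBIC)
a=cv2.resize(cv2.imread('pics/top0.png')[145:270,300:425],(500,500),interpolation=cv2.INTER_CUBIC)
c=np.zeros((500,800,3),np.uint8);c[:,:500]=a;c[:261,500:]=cv2.resize(b,(300,261));cv2.imwrite('pics/z0.png',c)
E
```

```text
(no output)
```

View pics/z0.png

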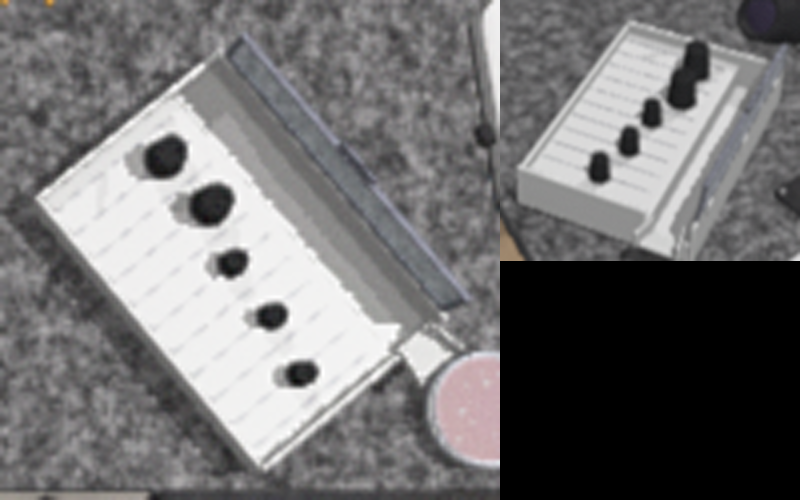

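```bash
cat > h.py <<'E'
import numpy as np,cv2
from scipy.optimize import least_squares
from workcell import bot
def proj(n,P):
    i=bot.camera_info(n);E=np.linalg.inv(i['extrinsics']);P=np.atleast_2d(P)@E[:3,:3].T+E[:3,3]
    p=P@i['mtx'].T;return p[:,:2]/p[:,2:]
def ray(n,uv,z):
    i=bot.camera_info(n);E=i['extrinsics'];d=E[:3,:3]@np.linalg.inv(i['mtx'])@[uv[0],uv[1],1];o=E[:3,3]
    return o+d*(z-o[2])/d[2]
def T(t,L):
    c,s=np.cos(t[2]),np.sin(t[2]);L=np.atleast_2d(L);return np.c_[t[0]+c*L[:,0]-s*L[:,1],t[1]+s*L[:,0]+c*L[:,1],L[:,2]]
def inv(t,P):
    c,s=np.cos(t[2]),np.sin(t[2]);P=np.atleast_2d(P)-[t[0],t[1],0];return np.c_[c*P[:,0]+s*P[:,1],-s*P[:,0]+c*P[:,1],P[:,2]]
E
python3 - <<'E'
from h import *
z=lambda x,y:(300+x/4-.375,145+y/4-.375)
s=lambda x,y:(260+x*115/300,225+y*100/261)
L=np.array([[-95,138,54],[-95,-138,54],[45,133,40]])/1e3
uv=np.array([z(38,197),z(262,468),z(182,97)])
Ls=np.array([[-95,138,56],[-95,-138,54]])/1e3
uvs=np.array([s(630-500,23),s(519-500,172)])
f=lambda t:np.r_[(proj('top',T(t,L))-uv).ravel(),(proj('side',T(t,Ls))-uvs).ravel()]
r=least_squares(f,[.33,-.25,.7]);t=r.x;print(t,np.degrees(t[2]),r.fun.round(1));np.save('t.npy',t)
img=cv2.imread('pics/top0.png');sd=cv2.imread('pics/side0.png')
g=cv2.cvtColor(img,cv2.COLOR_BGR2GRAY);m=(g<75).astype(np.uint8)
poly=proj('top',T(t,np.array([[-88,125,50],[-88,-125,50],[40,-125,50],[40,125,50]])/1e3)).astype(int)
mk=np.zeros_like(m);cv2.fillPoly(mk,[poly],1);n,_,st,c=cv2.connectedComponentsWithStats(m*mk)
for k in range(1,n):
    if st[k,4]>10: 
        h=.04+(.019 if st[k,4]>70 else .014);w=ray('top',c[k],h);print(st[k,4],c[k].round(1),w.round(4),(inv(t,w)*1e3).round(1),proj('side',w).round(1))
# overlay check
for n_,im in(('top',img),('side',sd)):
    for P in([[-95,138,54],[-95,-138,54],[95,-138,56],[95,138,56]],[[45,133,40],[45,-133,40]]):
        cv2.polylines(im,[proj(n_,T(t,np.array(P)/1e3)).round().astype(int)],True,(0,0,255),1)
a=cv2.resize(img[145:270,300:425],(400,400));b=cv2.resize(sd[225:325,260:375],(400,348));c=np.zeros((400,800,3),np.uint8);c[:,:400]=a;c[:348,400:]=b;cv2.imwrite('pics/ov.png',c)
E
```

```text
[ 0.49067049 -0.33151436 -0.8956515 ] -51.317050788671644 [ 0.7 -0.5  1.4  1.  -0.7 -0.7  0.  -0.9 -0.6 -0.8]
76 [340.8 183.9] [ 0.5683 -0.2681  0.059 ] [[ -1.  100.2  59. ]] [[334.4 247.8]]
74 [352.4 195.8] [ 0.5306 -0.3035  0.059 ] [[ 3.1 48.6 59. ]] [[329.  258.4]]
32 [357.7 210.4] [ 0.4855 -0.32    0.054 ] [[-12.2   3.1  54. ]] [[317.5 267.7]]
29 [367.4 223.8] [ 0.4434 -0.3492  0.054 ] [[-15.7 -48.   54. ]] [[308.7 278.5]]
30 [374.7 238. ] [ 0.3994 -0.371   0.054 ] [[-26.3 -95.9  54. ]] [[297.5 288.4]]
```

View pics/ov.png

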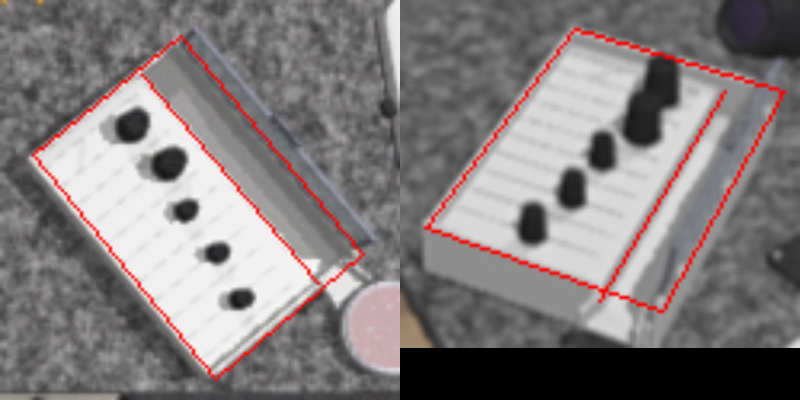

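The overlay matches the tray edges in both views. The two large stoppers are at tray y = 100 and 49. The small ones are at y = 3, -48 and -96, with x = -12, -16 and -26. First move: close the fingers, turn tool x along tray x, and go above and behind the stopper at y = -96.

Units first: shifts go in units of 5 mm. So 0.28 m is 56, 0.232 m is 46.4.

```bash
cat > w.py <<'E'
import sys
from h import *
# where am I in the tray frame (mm), and delta in tool axes to optional target (tray mm x y z)
o=bot.get_obs();t=np.load('t.npy');p=o['ee_pos'];r=o['tcp_rot'];y=np.radians(r[2])
print('t',round(o['time'],2),'tray',(inv(t,p)[0]*1e3).round(1),'yaw',r[2].round(2),'want',np.degrees(t[2]).round(2),'F',np.round(o['wrist_force'],1))
if len(sys.argv)>1:
    w=T(t,np.array([float(a) for a in sys.argv[1:4]])/1e3)[0]-p
    print('d',(w[0]*np.cos(y)+w[1]*np.sin(y)).round(4),(w[0]*np.sin(y)-w[1]*np.cos(y)).round(4),(-w[2]).round(4),'turn',(r[2]-np.degrees(t[2])).round(1))
E
echo '[[[11.6, -5, 0], 13, 0], [[23.2, -10, 0], 26, 0], [[34.8, -15, 0], 39, 0], [[46.4, -20, 0], 52, 0], [[56, -24, 0], 64.6, 0]]' | python3 drive.py 20; python3 w.py -57 -96 120
```

```text
time: 0.52
ee_pos: [0.2798, -0.4215, 0.2561]
tcp_rot: [-180.0, 0.0, -19.4]
wrist_force: [0.6, -0.3, -0.3]
opening: 0.0256
grasp_force: 0.0
t 0.52 tray [ -61.6 -220.9  256.1] yaw -19.45 want -51.32 F [ 0.6 -0.3 -0.3]
d 0.0698 -0.1037 0.1361 turn 31.9
```

In the tool's units: -0.1 m is -20, 0.09 m is 18.

```bash
echo '[[[3.4, -5.2, 0], 7, 0], [[6.8, -10.4, 4], 14, 0], [[10.2, -15.6, 8], 21, 0], [[12.6, -20, 12], 28, 0], [[13.2, -20, 18], 31, 0]]' | python3 drive.py; echo '[[[0, 0, 0], 0, 0], [[0, 0, 0], 0, 0]]' | python3 drive.py;python3 w.py -57 -96 120
```

```text
time: 0.93
ee_pos: [0.3526, -0.3702, 0.1667]
tcp_rot: [-178.5, -0.1, -46.9]
wrist_force: [0.7, -0.7, 0.2]
opening: 0.0
grasp_force: 0.0
time: 1.1
ee_pos: [0.3488, -0.3716, 0.1651]
tcp_rot: [-178.6, 0.2, -47.5]
wrist_force: [0.3, 1.0, 1.6]
opening: -0.0002
grasp_force: 0.0
t 1.1 tray [ -57.3 -135.8  165.1] yaw -47.48 want -51.32 F [0.3 1.  1.6]
d 0.003 -0.0397 0.0451 turn 3.8
```

```bash
echo '[[[0.4, -4, 2], 3.8, 0], [[0.6, -8, 4], 3.8, 0], [[0.6, -8, 9], 3.8, 0], [[0.6, -8, 9], 3.8, 0], [[0.6, -8, 9], 3.8, 0]]' | python3 drive.py; python3 w.py -57 -96 72
python3 - <<'E'
from h import *
a=bot.camera('top')[145:270,300:425];b=bot.camera('side')[225:325,260:375]
c=np.zeros((400,800,3),np.uint8);c[:,:400]=cv2.resize(a,(400,400));c[:348,400:]=cv2.resize(b,(400,348));cv2.imwrite('pics/p1.png',c)
cv2.imwrite('pics/w1.png',bot.camera('wrist'))
E
```

```text
time: 1.52
ee_pos: [0.3528, -0.372, 0.1218]
tcp_rot: [-177.0, 0.3, -48.0]
wrist_force: [-0.1, -0.3, 0.5]
opening: -0.0003
grasp_force: 0.0
t 1.52 tray [ -54.5 -132.9  121.8] yaw -48.01 want -51.32 F [-0.1 -0.3  0.5]
d -0.0003 -0.037 0.0498 turn 3.3
```

View pics/p1.png

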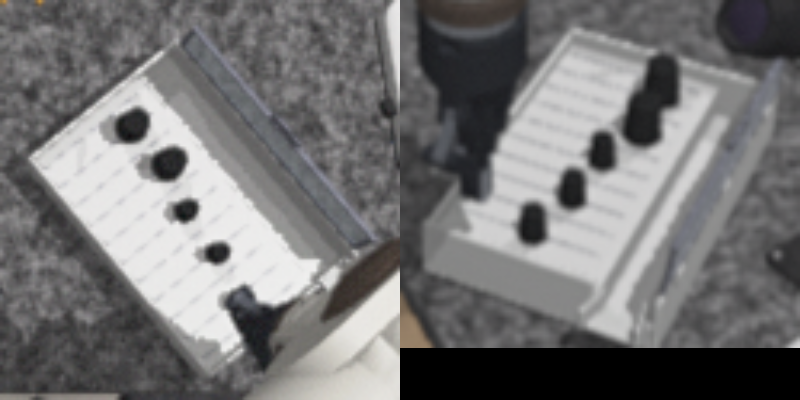

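View pics/w1.png

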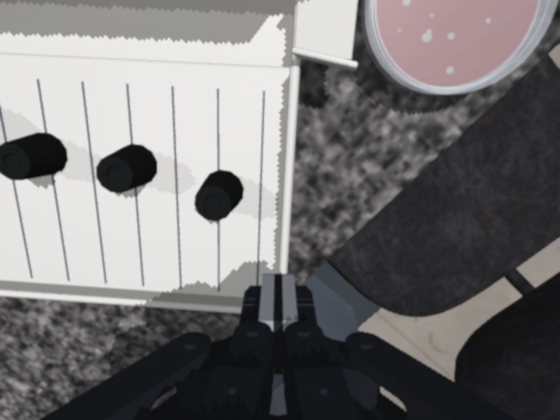

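The pictures show the gripper still outside the tray's -y wall, and the arm has stalled with its roll drifting. I'll check the joint limits.

```bash
python3 -c "
from workcell import bot;o=bot.get_obs();print(o['q'],o['qd'])"
```

```text
[-48.08358038  -0.4440967  -10.21947007  80.31417822   3.03548836
 179.94767646] [-0.14010991 -0.20522264  0.06106791 -0.22330662 -0.12965494 -0.15239201]
```
Joint 6 at 180 limit. So turn the other way: q6 = at yaw 38.7: q6 = 90. Good — yaw = 38.7 then (turn -90 → q6≈90). Or yaw = 128.7 (half turn, q6=0). 128.7: tool x = tray -x. Pushing with side face. That's 180° turn = 25 rows = 2 s. Affordable (51s). But 38.7: half. Face width: sides along tool y 29? At image, closed fingers appear: width along tool y at tips ~ (258-300 px) vs. ... in wrist view the two pads are thin at the tip: each ~20px; at distance... finger pair width at tip ~42 px ; knuckle 70px. Depth 22 along tool x. Scale: stopper spacing 50mm ≈ 95px at deck; fingertip is closer so ≥ 2px/mm → pair width <~20mm tip, ~30 at the pads. So pushing with pad side (22mm wide backs) vs with pair (≈20-mm). Equal! Use yaw 38.7: q6≈90, turn back -87° wrt tool... At yaw 38.7: tool x = tray +y, tool y = (sin38.7,-cos38.7)=(.625,-.78)= tray +x. Good. Push face: finger back, 22 wide; half thickness in push direction ~10–15 mm. With sloped back: the tip narrower and knuckle wider up: contact with stopper 28 high at pad height; the fingers' thickness at 28mm above tip might be larger → contact at stopper top → tipping risk. Tip at deck+3: in the wrist view, the thin pad portion (tips) then knuckle. Tipping over isn't bad per se though rolling around may be. With pair side facing (yaw 128.7), the face is vertical flat. Hmm, pads 22 wide in x while knuckles width maybe ~ 25ish. I prefer 128.7: flat push by sides, q6≈0. But stable width: pair at tip ~20mm vs stopper diameter 24, fine. Another 90° costs 1 s. However wrist camera: then camera on the other side... irrelevant mostly. Lid: camera mount side in tool +x or -x? In wrist image at yaw -48, image up is tray +x = tool +x; fingers at bottom, so camera is on tool +x side of the fingers, i.e. mounted sticking out to tool +x, above. With 128.7, camera on the near side (tray -x) — better for lid clearance. Good: go 128.7.

Joint 6 is at its 180° limit, so I'll turn back half a turn. At yaw 128.7 tool x points along tray -x and the pushing geometry is the same.

In the tool's units: -0.03 m is -6, -0.02 m is -4.

```bash
echo '[[[0, 0, -2], -7, 0], [[0, 0, -4], -14, 0], [[0, 0, -6], -21, 0], [[0, 0, -6], -28, 0], [[0, 0, -6], -35, 0]]' | python3 drive.py >/dev/null
echo '[[[0, 0, 0], -7, 0], [[0, 0, 0], -14, 0], [[0, 0, 0], -21, 0], [[0, 0, 0], -28, 0], [[0, 0, 0], -35, 0]]' | python3 drive.py>/dev/null
echo '[[[0, 0, 0], -7, 0], [[0, 0, 0], -14, 0], [[0, 0, 0], -21, 0], [[0, 0, 0], -28, 0], [[0, 0, 0], -35, 0]]' | python3 drive.py>/dev/null
echo '[[[0, 0, 0], -7, 0], [[0, 0, 0], -14, 0], [[0, 0, 0], -21, 0], [[0, 0, 0], -28, 0], [[0, 0, 0], -35, 0]]' | python3 drive.py>/dev/null
echo '[[[0, 0, 0], -7, 0], [[0, 0, 0], -14, 0], [[0, 0, 0], -21, 0], [[0, 0, 0], -28, 0], [[0, 0, 0], -35, 0]]' | python3 drive.py
sed -i 's/np.degrees(t\[2\])/(180+np.degrees(t[2]))/g' w.py; python3 w.py -60 -96 120
```

```text
time: 3.75
ee_pos: [0.352, -0.3742, 0.1537]
tcp_rot: [177.0, -0.3, 127.3]
wrist_force: [-0.1, -0.3, -0.3]
opening: 0.0001
grasp_force: 0.0
t 3.75 tray [ -53.4 -134.9  153.7] yaw 127.3 want 128.68 F [-0.1 -0.3 -0.3]
d 0.0076 0.0387 0.0337 turn -1.4
```

```bash
cat > w.py <<'E'
import sys
from h import *
from scipy.spatial.transform import Rotation as Ro
# fingertip in the tray frame (mm), and delta in tool axes to optional fingertip target (tray mm x y z)
o=bot.get_obs();t=np.load('t.npy');r=o['tcp_rot'];R=Ro.from_euler('xyz',r,degrees=True).as_matrix();p=o['ee_pos']+.025*R[:,2]
print('t',round(o['time'],2),'tip',(inv(t,p)[0]*1e3).round(1),'rpy',np.round(r,1),'F',np.round(o['wrist_force'],1),'q6',o['q'][5].round(0))
if len(sys.argv)>1:
    print('d',(R.T@(T(t,np.array([float(a) for a in sys.argv[1:4]])/1e3)[0]-p)).round(4),'turn',(r[2]-180-np.degrees(t[2])).round(1))
E
echo '[[[0.8, 4, 0], -1.4, 0], [[1.4, 7.8, 0], -1.4, 0], [[1.4, 7.8, 0], -1.4, 0], [[1.4, 7.8, 0], -1.4, 0]]' | python3 drive.py; python3 w.py -60 -96 46
```

```text
time: 4.08
ee_pos: [0.3793, -0.3447, 0.1555]
tcp_rot: [177.0, -0.3, 128.4]
wrist_force: [0.2, -0.4, -0.2]
opening: -0.0002
grasp_force: 0.0
t 4.08 tip [-59.4 -93.9 130.6] rpy [177.   -0.3 128.4] F [ 0.2 -0.4 -0.2] q6 8.0
d [ 0.0002 -0.0065  0.0843] turn -0.2
```

In the tool's units: 0.084 m is 16.8, 0.06 m is 12.

```bash
echo '[[[0, -0.6, 6], 0, 0], [[0, -1.3, 12], 0, 0], [[0, -1.3, 16.8], 0, 0], [[0, -1.3, 16.8], 0, 0], [[0, -1.3, 16.8], 0, 0]]' | python3 drive.py; python3 w.py -60 -96 45
python3 - <<'E'
from h import *
b=bot.camera('side')[225:325,260:375];w=bot.camera('wrist')
c=np.zeros((420,800,3),np.uint8);c[:300,:345]=cv2.resize(b,(345,300));c[:341,345:]=cv2.resize(w,(455,341));cv2.imwrite('pics/p2.png',c)
E
```

```text
time: 4.5
ee_pos: [0.376, -0.3459, 0.0702]
tcp_rot: [177.0, -0.4, 128.3]
wrist_force: [-0.1, -0.3, 0.8]
opening: -0.0002
grasp_force: 0.0
t 4.5 tip [-60.6 -97.2  45.2] rpy [177.   -0.4 128.3] F [-0.1 -0.3  0.8] q6 8.0
d [-0.0006  0.0012  0.0002] turn -0.4
```

View pics/p2.png

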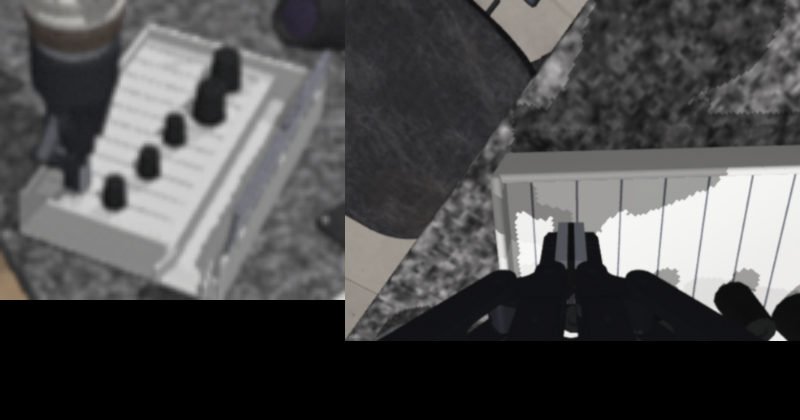

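The fingers are down at tray (-60,-96), squarely behind the first small stopper. The wrist view shows them inside the -y wall. Sweeping now.

In the tool's units: -0.05 m is -10, -0.04 m is -8.

```bash
echo '[[[-2, 0, 0], 0, 0], [[-4, 0, 0], 0, 0], [[-6, 0, 0], 0, 0], [[-8, 0, 0], 0, 0], [[-10, 0, 0], 0, 0]]' | python3 drive.py;echo '[[[-2, 0, 0], 0, 0], [[-4, 0, 0], 0, 0], [[-6, 0, 0], 0, 0], [[-8, 0, 0], 0, 0], [[-9.4, 0, 0], 0, 0]]' | python3 drive.py;python3 w.py
python3 - <<'E'
from h import *
a=bot.camera('top')[145:270,300:425];b=bot.camera('side')[225:325,260:375]
c=np.zeros((400,800,3),np.uint8);c[:,:400]=cv2.resize(a,(400,400));c[:348,400:]=cv2.resize(b,(400,348));cv2.imwrite('pics/p3.png',c)
E
```

```text
time: 5.02
ee_pos: [0.4085, -0.3861, 0.0699]
tcp_rot: [177.0, -0.3, 128.3]
wrist_force: [0.2, 1.1, 0.4]
opening: 0.0006
grasp_force: 0.1
time: 5.43
ee_pos: [0.4377, -0.423, 0.0692]
tcp_rot: [177.0, -0.4, 128.3]
wrist_force: [0.3, 0.1, -0.0]
opening: -0.0003
grasp_force: 0.0
t 5.43 tip [ 38.2 -97.2  44.2] rpy [177.   -0.4 128.3] F [ 0.3  0.1 -0. ] q6 6.0
```

View pics/p3.png

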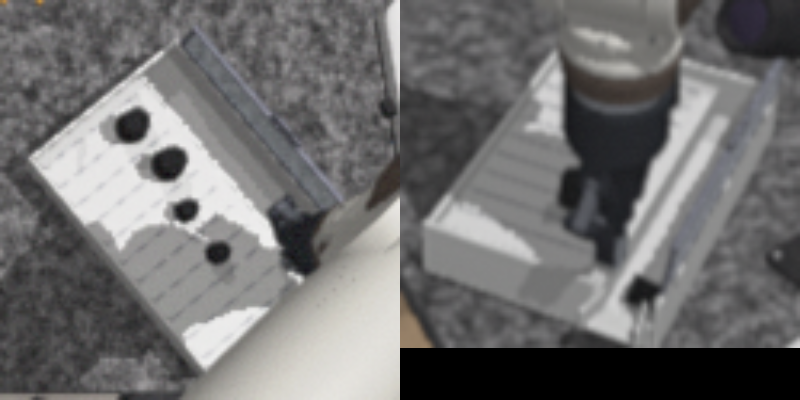

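The first stopper is in the trough, at about (642,290) in the side crop. Next I lift, go back and line up behind the one at y = -48.

In the tool's units: 0.088 m is 17.6, 0.06 m is 12.

```bash
echo '[[[0, 0, -5], 0, 0], [[0, 0, -10], 0, 0], [[6, 3.2, -10], 0, 0], [[12, 6.4, -10], 0, 0], [[17.6, 9.4, -10], 0, 0]]' | python3 drive.py >/dev/null; echo '[[[0, 0, 0], 0, 0], [[0, 0, 0], 0, 0]]' | python3 drive.py>/dev/null;python3 w.py -50 -48 45
python3 - <<'E'
from h import *
t=np.load('t.npy');w=ray('side',(260+242*115/400,225+290*100/348),.025);print((inv(t,w)*1e3).round(0))
E
```

```text
t 6.12 tip [-51.7 -51.7  98.1] rpy [177.   -0.3 128.4] F [ 0.2 -0.7 -0.5] q6 12.0
d [-0.0019  0.0009  0.0532] turn -0.2
[[ 66. -97.  25.]]
```

```bash
echo '[[[-0.2, 0, 5], 0, 0], [[-0.2, 0.2, 10.6], 0, 0], [[-0.2, 0.2, 10.6], 0, 0], [[-0.2, 0.2, 10.6], 0, 0]]' | python3 drive.py >/dev/null;python3 w.py 37 -48 45;echo '[[[-2, 0, 0], 0, 0], [[-4, 0, 0], 0, 0], [[-6, 0, 0], 0, 0], [[-8, 0, 0], 0, 0], [[-10, 0, 0], 0, 0]]' | python3 drive.py;echo '[[[-2, 0, 0], 0, 0], [[-4, 0, 0], 0, 0], [[-6, 0, 0], 0, 0], [[-7.2, 0, 0], 0, 0], [[-7.2, 0, 0], 0, 0]]' | python3 drive.py>/dev/null;python3 w.py
```

```text
t 6.45 tip [-50.1 -49.   43.8] rpy [177.   -0.5 128.3] F [-0.4  0.5 -0.2] q6 13.0
d [-0.0871  0.0016 -0.0018] turn -0.4
time: 6.87
ee_pos: [0.4526, -0.3644, 0.0696]
tcp_rot: [177.0, -0.3, 128.3]
wrist_force: [0.1, -0.7, -0.7]
opening: 0.0003
grasp_force: 0.1
t 7.28 tip [ 37.6 -49.3  44. ] rpy [177.   -0.3 128.3] F [0.9 0.3 0.2] q6 11.0
```

In the tool's units: 0.085 m is 17, 0.06 m is 12.

```bash
echo '[[[0, 0, -5], 0, 0], [[0, 0, -10], 0, 0], [[6, 4, -10], 0, 0], [[12, 7, -10], 0, 0], [[17, 9.6, -10], 0, 0]]' | python3 drive.py >/dev/null; echo '[[[0, 0, 0], 0, 0], [[0, 0, 0], 0, 0]]' | python3 drive.py>/dev/null;python3 w.py -47 2 45
python3 - <<'E'
from h import *
a=bot.camera('top')[145:270,300:425];b=bot.camera('side')[225:325,260:375]
c=np.zeros((400,800,3),np.uint8);c[:,:400]=cv2.resize(a,(400,400));c[:348,400:]=cv2.resize(b,(400,348));cv2.imwrite('pics/p4.png',c)
E
```

```text
t 7.87 tip [-49.1  -2.7  97.8] rpy [177.   -0.3 128.4] F [-0.3 -0.3  0.5] q6 17.0
d [-0.0023  0.0019  0.053 ] turn -0.2
```

View pics/p4.png

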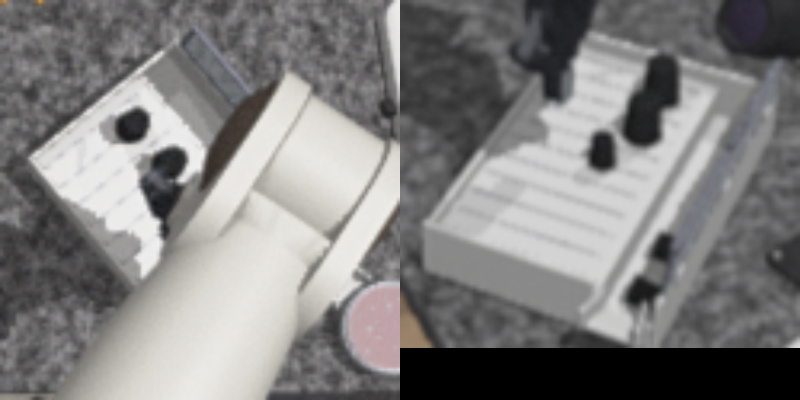

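The second is in the trough too, at about (660,250) in the side crop. Third push at y ≈ 1, in two parts, watching the force next to the large stopper.

In the tool's units: 0.053 m is 10.6, 0.025 m is 5.

```bash
echo '[[[-0.4, 0.2, 5], 0, 0], [[-0.4, 0.2, 10.6], 0, 0], [[-0.4, 0.2, 10.6], 0, 0], [[-0.4, 0.2, 10.6], 0, 0]]' | python3 drive.py >/dev/null;python3 w.py 37 1 45;echo '[[[-1.6, 0, 0], 0, 0], [[-3.2, 0, 0], 0, 0], [[-4.8, 0, 0], 0, 0], [[-6.4, 0, 0], 0, 0], [[-8, 0, 0], 0, 0]]' | python3 drive.py;python3 w.py 37 1 45
python3 - <<'E'
from h import *
a=bot.camera('top')[145:270,300:425];b=bot.camera('side')[225:325,260:375]
c=np.zeros((400,800,3),np.uint8);c[:,:400]=cv2.resize(a,(400,400));c[:348,400:]=cv2.resize(b,(400,348));cv2.imwrite('pics/p5.png',c)
E
```

```text
t 8.3 tip [-46.4  -0.2  43.2] rpy [177.   -0.4 128.3] F [-0.2 -0.4  0. ] q6 18.0
d [-0.0834  0.0018 -0.0024] turn -0.4
time: 8.72
ee_pos: [0.4864, -0.328, 0.069]
tcp_rot: [177.0, -0.3, 128.3]
wrist_force: [0.1, 0.5, 0.8]
opening: -0.0006
grasp_force: 0.1
t 8.72 tip [-5.5  0.2 44. ] rpy [177.   -0.3 128.3] F [0.1 0.5 0.8] q6 16.0
d [-0.0425  0.0011 -0.0012] turn -0.4
```

View pics/p5.png

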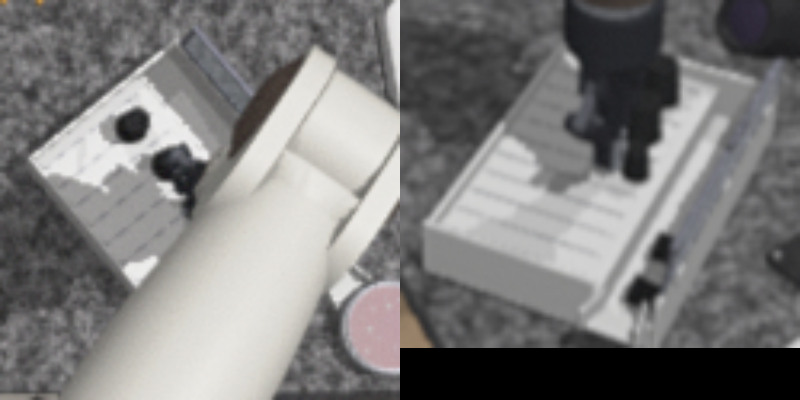

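The large stopper is untouched and the small one is still standing ahead of the fingers. That was my tenth picture, so from here I check numerically.

```bash
echo '[[[-1.6, 0, 0], 0, 0], [[-3.2, 0, 0], 0, 0], [[-4.8, 0, 0], 0, 0], [[-6.4, 0, 0], 0, 0], [[-8.6, 0, 0], 0, 0]]' | python3 drive.py;echo '[[[0, 0, 0], 0, 0], [[0, 0, 0], 0, 0], [[0, 0, -4], 0, 0], [[0, 0, -9], 0, 0], [[0, 0, -16], 0, 0]]' | python3 drive.py >/dev/null; echo '[[[6, 0, -6], 0, 0], [[12, 0, -8], 0, 0], [[18, 0, -8], 0, 0], [[24, 0, -8], 0, 0], [[30, 0, -8], 0, 0]]' | python3 drive.py>/dev/null;python3 w.py
cat > chk.py <<'E'
from h import *
t=np.load('t.npy')
for n in('top','side'):
    im=bot.camera(n);g=cv2.cvtColor(im,cv2.COLOR_BGR2GRAY)
    for name,q,z in(('deck',[[-88,130],[-88,-130],[44,-130],[44,130]],.05),('trough',[[47,132],[47,-132],[90,-132],[90,132]],.025)):
        poly=proj(n,T(t,np.array([p+[z*1e3] for p in q])/1e3)).round().astype(int)
        mk=np.zeros_like(g);cv2.fillPoly(mk,[poly],1);k,_,st,c=cv2.connectedComponentsWithStats(((g<60)*mk).astype(np.uint8))
        for i in range(1,k):
            if st[i,4]>7: print(n,name,st[i,4],(inv(t,ray(n,c[i],z))[0,:2]*1e3).round(0))
E
python3 chk.py
```

```text
time: 9.23
ee_pos: [0.5128, -0.3612, 0.0687]
tcp_rot: [177.0, -0.4, 128.4]
wrist_force: [-0.1, -0.2, -0.2]
opening: -0.0003
grasp_force: 0.0
t 10.07 tip [-114.7   -5.6  164.6] rpy [177.   -0.3 128.3] F [0.3 0.3 1.2] q6 19.0
top deck 68 [  1. 100.]
top deck 172 [-7. 33.]
top deck 58 [-78.  22.]
top trough 17 [58. 40.]
side deck 206 [-0. 78.]
side trough 26 [58. -2.]
side trough 28 [ 62. -50.]
side trough 45 [ 65. -98.]
```

All three small stoppers are in the trough (x ≈ 58 to 65, y ≈ -2, -50 and -98). Before going behind the lid I check its angle, the reach and the clearance to the microscope.

```bash
python3 - <<'E'
from h import *
t=np.load('t.npy')
z=lambda x,y:np.array((300+x/4-.375,145+y/4-.375))
for th in(1.65,1.74,1.83,1.92):
    P=np.array([[93.5-51*np.cos(th),s*132,58.5+51*np.sin(th)] for s in(1,-1)])/1e3
    print(th,((proj('top',T(t,P))-[300,145]+.375)*4).round(0).tolist())
def tri(a,b):
    f=lambda X:np.r_[proj('top',X)[0]-a,proj('side',X)[0]-b];r=least_squares(f,[.6,-.5,.2]);return r.x.round(3),(inv(t,r.x)[0]*1e3).round(0),r.cost.round(1)
print('eyepiece L',tri((436,156),(358,231)));print('eyepiece R',tri((436,156),(388,251)))
print('base corner',tri((447,233),(349,352)),tri((422,150),(349,352)))
for u in[(421,150),(428,195),(446,230)]:print('base edge z=.03',(inv(t,ray('top',u,.03))*1e3).round(0))
for y in(-40,-80,0):
    for x in(110,125,140):
        w=T(t,np.array([[x,y,0]])/1e3)[0];print(x,y,np.hypot(*w[:2]).round(3),end='; ')
E
```

```text
1.65 [[248.0, 33.0], [474.0, 303.0]]
1.74 [[252.0, 30.0], [478.0, 299.0]]
1.83 [[256.0, 27.0], [482.0, 295.0]]
1.92 [[260.0, 23.0], [486.0, 292.0]]
eyepiece L (array([ 0.55 , -0.466,  0.272]), array([142., -37., 272.]), np.float64(418.5))
eyepiece R (array([ 0.592, -0.5  ,  0.216]), array([194., -26., 216.]), np.float64(94.7))
base corner (array([ 0.416, -0.6  ,  0.048]), array([ 163., -226.,   48.]), np.float64(0.1)) (array([ 0.579, -0.516, -0.093]), array([199., -46., -93.]), np.float64(1436.8))
base edge z=.03 [[280.  25.  30.]]
base edge z=.03 [[ 201. -100.   30.]]
base edge z=.03 [[ 172. -220.   30.]]
110 -40 0.689; 125 -40 0.704; 140 -40 0.718; 110 -80 0.682; 125 -80 0.697; 140 -80 0.712; 110 0 0.698; 125 0 0.712; 140 0 0.727;
```

```bash
python3 - <<'E'
from h import *
t=np.load('t.npy')
for u in[(355,231),(383,252)]:
    for z in(.15,.2,.25,.3):
        w=ray('side',u,z);print(u,z,(inv(t,w)[0]*1e3).round(0),proj('top',w)[0].round(0))
im=cv2.imread('pics/top0.png');g=cv2.cvtColor(im,cv2.COLOR_BGR2GRAY)
for r in range(130,236,6):print(r,' '.join('#' if v<70 else ('.' if v<160 else 'W') for v in g[r,412:484:2]))
E
```

```text
(355, 231) 0.15 [ 59.  84. 150.] [365. 170.]
(355, 231) 0.2 [ 78.  17. 200.] [389. 180.]
(355, 231) 0.25 [ 97. -49. 250.] [415. 191.]
(355, 231) 0.3 [ 116. -116.  300.] [443. 203.]
(383, 252) 0.15 [153.  30. 150.] [401. 164.]
(383, 252) 0.2 [166. -33. 200.] [424. 175.]
(383, 252) 0.25 [179. -96. 250.] [448. 186.]
(383, 252) 0.3 [ 191. -159.  300.] [475. 198.]
130 . . . . . . . . . . . . . # . . . . . . . . W W . . . . . . . . . . W W
136 . . . . . . . . . . . . . . . # . . . . . . . . . . . . . . . . . . . .
142 . . . . . . . . . W W W W W . . . . . . . . . . . . . . . . . . . . . .
148 . . . . . W W W W W W W W # # # # # # . . . . . . . . . . . . # # . . .
154 . . . . . W W W W W # # . # # # # # # # . . . . . . # # # # # # # # # .
160 . . . . . W W W W W W . . . # # # # # . . # # # # # # # # # # # # # . .
166 . . . . . . W W W W W W W W W W W . . W . . # # # # # . . . # # # # # #
172 . . . . . . W W W W W W W W W W W W W W W W W W W # # # # # . # # # # .
178 . . . . # # . W W W W W W W W W W W W W W W # W W W . W . . . . # . # #
184 . . . . . . . W W W W W W W W W W W W W W W W # # # # # # # # . . W W W
190 . . . . . . . . W W W W W W W W W W W W W W W W # # # # . W W W W W W W
196 . . . . . . # . W W W W W W W W W W . . # # W # # # # # . . W W W W W W
202 . . . . . . . . . . W W W W W W W W # # # . W # # # # # # # . . . # . #
208 . . . . . . . . . . . W W W W W W W W # . # . . . # # . # # # # # # # #
214 . . . . . . . . . . . . W W W W W W W . # . . . . # . # # # # # # . . .
220 . . . . . . . . . . . . . W W W W W W W . . # # # . . # # . . . . # # #
226 . . . . . . . . . . . . . . W W W W W W W . # . . . W W W W W W W W W W
232 . . . . . . . . . . . . . . . W W W W W W W W W . . . . . . . . . . . .
```

The lid stands at about 1.65 rad, so its outer face is near x ≈ 100. The microscope eyepieces are near tray (116,-116) at z ≈ 0.3, so I cross over the lid at y ≈ 0.

In the tool's units: -0.15 m is -30, -0.12 m is -24.

```bash
echo '[[[-6, 0, 0], 0, 0], [[-12, 0, 0], 0, 0], [[-18, 0, 0], 0, 0], [[-24, 0, 0], 0, 0], [[-30, 0, 0], 0, 0]]' | python3 drive.py>/dev/null;echo '[[[-5, 0, 0], 0, 0], [[-10, 0, 0], 0, 0], [[-15, 0, 0], 0, 0], [[-17.4, 0, 0], 0, 0], [[-17.4, 0, 0], 0, 0]]' | python3 drive.py>/dev/null;python3 w.py 122 0 92
```

```text
t 11.0 tip [125.7  -7.2 161.1] rpy [177.   -0.4 128.3] F [-0.4  0.8 -1. ] q6 13.0
d [0.0033 0.0035 0.0694] turn -0.4
```

In the tool's units: 0.067 m is 13.4, 0.04 m is 8.

```bash
echo '[[[0, 0, 4], 0, 0], [[0, 0, 8], 0, 0], [[0, 0, 13.4], 0, 0], [[0, 0, 13.4], 0, 0]]' | python3 drive.py>/dev/null;python3 w.py 60 -5 92; echo '[[[2, 0, 0], 0, 0], [[4, 0, 0], 0, 0], [[6, 0, 0], 0, 0], [[8, 0, 0], 0, 0], [[10, 0, 0], 0, 0]]' | python3 drive.py; python3 w.py 50 -5 61
```

```text
t 11.33 tip [120.7  -3.6  90.4] rpy [177.1  -0.8 128.4] F [-1.3  0.1 -0.6] q6 13.0
d [ 0.0607 -0.0017 -0.0009] turn -0.3
time: 11.75
ee_pos: [0.533, -0.3913, 0.123]
tcp_rot: [177.0, -0.3, 128.4]
wrist_force: [-0.5, -0.4, 0.2]
opening: 0.0002
grasp_force: 0.3
t 11.75 tip [73.  -2.9 98.1] rpy [177.   -0.3 128.4] F [-0.5 -0.4  0.2] q6 14.0
d [ 0.0228 -0.0042  0.037 ] turn -0.3
```

```bash
echo '[[[1, 0, 1], 0, 0], [[2, 0, 2.4], 0, 0], [[2.8, 0, 3.8], 0, 0], [[3.4, 0, 5.2], 0, 0], [[3.8, 0, 6.6], 0, 0]]' | python3 drive.py; python3 w.py 53 -5 59
```

```text
time: 12.17
ee_pos: [0.5227, -0.3754, 0.0882]
tcp_rot: [177.0, -0.3, 128.3]
wrist_force: [-0.2, -1.1, 0.3]
opening: -0.0
grasp_force: 0.3
t 12.17 tip [54.1 -1.1 63.2] rpy [177.   -0.3 128.3] F [-0.2 -1.1  0.3] q6 15.0
d [ 0.0011 -0.0041  0.004 ] turn -0.3
```

```bash
echo '[[[0.2, 0, 0.4], 0, 0], [[0.4, 0, 0.8], 0, 0], [[0.4, 0, 0.8], 0, 0]]' | python3 drive.py|grep force; python3 w.py;echo '[[[0, 0, 0.4], 0, 0], [[0, 0, 0.4], 0, 0]]' | python3 drive.py|grep force; python3 w.py
```

```text
wrist_force: [-0.9, -0.8, 3.3]
grasp_force: 1.7
t 12.42 tip [52.9 -1.  60.3] rpy [177.   -0.3 128.3] F [-0.9 -0.8  3.3] q6 15.0
wrist_force: [-6.1, 1.4, 14.8]
grasp_force: 7.5
t 12.58 tip [53.  -1.  60.1] rpy [177.   -0.2 128.3] F [-6.1  1.4 14.8] q6 15.0
```

The lid is seated: the tip stops at z = 60.1, which is the shut height, with about 15 N. Now I retreat and check.

In the tool's units: -0.13 m is -26, -0.1 m is -20.

```bash
echo '[[[0, 0, -2], 0, 0], [[0, 0, -7], 0, 0], [[0, 0, -13], 0, 0], [[0, 0, -20], 0, 0], [[4, 0, -26], 0, 0]]' | python3 drive.py >/dev/null;echo '[[[7, -4, 0], 0, 0], [[14, -8, 0], 0, 0], [[20, -12, 0], 0, 0], [[26, -16, 0], 0, 0], [[32, -20, 0], 0, 0]]' | python3 drive.py>/dev/null;echo '[[[6, -4, 0], 0, 0], [[12, -8, 0], 0, 0], [[18, -12, 0], 0, 0], [[24, -16, 0], 0, 0], [[30, -20, 0], 0, 0]]' | python3 drive.py>/dev/null;echo '[[[0, 0, 0], 0, 0], [[0, 0, 0], 0, 0]]' | python3 drive.py;python3 chk.py
python3 - <<'E'
from h import *
t=np.load('t.npy');g0=cv2.cvtColor(cv2.imread('pics/top0.png'),cv2.COLOR_BGR2GRAY)
for n in('top','side'):
    g=cv2.cvtColor(bot.camera(n),cv2.COLOR_BGR2GRAY)
    for y in(100,70,-75):
        P=np.array([[x,y,60] for x in range(28,112,3)])/1e3
        uv=proj(n,T(t,P)).astype(np.float32);print(n,y,cv2.remap(g,uv[:,:1],uv[:,1:],cv2.INTER_LINEAR).ravel())
E
```

```text
time: 14.0
ee_pos: [0.1546, -0.2438, 0.2046]
tcp_rot: [177.0, -0.2, 128.2]
wrist_force: [1.5, -0.4, 0.6]
opening: -0.0002
grasp_force: 0.0
top deck 67 [  1. 100.]
top deck 70 [ 5. 49.]
side deck 203 [-0. 78.]
side trough 21 [  64. -104.]
top 100 [157 139 122 113 149 203 222 221 221 220 221 223 221 221 219 217 215 199
 171 183 222 220 156 116 109 107 113 110]
top 70 [158 131 129 120 139 191 220 222 221 222 221 221 221 222 219 217 216 197
 159 150 150 133 119 124 120 120 124 126]
top -75 [161 130 129 116 117 184 224 226 224 223 224 225 224 224 224 221 218 214
 194 162 155 156 113 100 109 125 126 119]
side 100 [177 180 171 140 148 180 192 192 193 193 193 192 193 193 193 194 189 164
 140 175 205 199 159 134 110 104 105 100]
side 70 [198 210 197 155 147 175 191 190 190 190 191 190 190 190 191 192 189 168
 133 130 150 150 143 146 146 134 116 115]
side -75 [215 217 214 177 142 166 189 190 189 189 191 189 177 162 159 160 160 155
 133 123 144 161 149 147 146 133 100  84]
```

```bash
python3 -c "
from workcell import bot;print(bot.job_done())"
```

```text
the job is handed in; nothing more can be done
None
```

I swept the three small stoppers into the trough, left both large ones standing within a few millimetres of where they were, pressed the lid onto its hard stop, and handed the job in at about 14 s of robot time; the verdict was not shown, and the lid check was by force and pixel values, as my ten pictures were used up.

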